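# Sort stand-off pillars by length in a gauge tray

### The arm

A 6-joint arm with a two-finger parallel gripper is mounted at the origin on a cart in front of the work surface, level with it; the furniture and walls round the work are solid. World frame = base frame: x ahead of the robot, y to its left, z up, the work surface at z = 0. Lengths are in m, angles in rad, forces in N, time in s.
With the tool pointing down it reaches from about 0.35 to 0.975 m from the base axis. Payload 7.1 kg.
Tool frame: the origin (TCP) lies midway between the tips of the shut fingers; the grasp point (between the pads) lies 19 mm behind it (bot.hold_point_z is the z of the grasp point in the tool frame, in m); z points along the fingers, y is the direction in which the jaws open and shut (so a half turn about z gives the same grasp; the last joint's range is limited). The gripper opens to 88 mm and grips with 3 to 60 N. Pads are 20 mm wide; open, the fingers measure 115 mm over their backs; the gripper's body (75 mm by 178 mm) begins 61 mm behind the grasp point.
Start: joints at [1.131, 0.423, 1.63, -0, 1.089, -0.019], TCP at [0.255, 0.57, 0.223] pointing down, gripper open.
Joint ranges: [-3, 3], [-0.9, 2.11], [0.09, 2.58], [-1.31, 4.45], [0.11, 2.69], [-2.54, 2.54]. Speed limits (rad/s): [2.39, 2.39, 3.01, 3.14, 3.14, 3.14].

### API

Orientations are given as a rotation vector (axis times angle).
In Python, from station import observe, cams, job_done, bot gives the robot as it stands.
- The arm moves only by the shell command python3 -m crank 'ROWS' [OPENING] [FORCE]. ROWS is JSON, a list of rows, each a list of 2 entries, a list of its own where there are three numbers: the shift along the tool's x, y, z in cm, then the turn about the tool's z in degrees. A call has 1 to 20 rows; each row shifts and turns the commanded pose from where the row before left it, along the tool's axes as they then stand; what a row does not reach is not made up. A row lasts 1/10 s, in which the tool goes at most 50 mm and 8.59 degrees, less where a joint would pass 70% of its speed; a pose out of reach is approached as far as the arm can. A call with a gripper value outside its range is refused whole. OPENING is the opening, from 0 (shut) to 1 (fully open), set as the call begins (- or left out, the last holds). The fingers move at their own pace and stop on an object; FORCE is the grip in N (left out, the last holds). Time passes only in rows, so rows that do not move let the fingers close. It gives the time, the measured TCP pose, the force and the opening at its end, in the units of the state.
- observe(): the state, without advancing time (a new reading comes with each control period).
- cams.camera(name): name is "scene" or "side" or "wrist"; returns a dict with "img" (420x560x3 uint8, red, green, blue), "vfov" (degrees; the focal length in pixels is half the picture's height over the tangent of half this angle, whatever the lens; pixels are square), "cx", "cy" (the principal point, pixels), "dist_coeffs" ([k1, k2, p1, p2, k3] as OpenCV has them; the pictures are not rectified), "R" (3x3) and "t" (3): a world point X has camera coordinates R X + t; the wrist camera has in their place "hand_eye" (4x4, takes a point from camera to tool coordinates, whose origin is the TCP and whose axes are the flange's). Camera axes: x right, y down, z forward; pixel columns grow to the right and rows downward; lengths in m; the calibration is good to about 2 mm. A picture is of the moment at which its call begins: read the wrist's pose just before it. There is no depth.
- job_done(): hands the job in, once; it reports no verdict.
The state is a dict: "time_s": time; "qpos": joint angles; "joint_vel": joint speeds; "effort": joint torques, N m; "ee_pos": TCP position; "orientation": TCP orientation; "contact_force": force on the tool from outside, world axes, zero at the start; "ft_torque": the same for the moment, N m; "gripper_width": finger opening in m.
Only numpy, scipy, OpenCV 4.12 (cv2) and the standard library are available. Lean on these libraries where they do the work, as an engineer would, in place of code of your own. Each camera call takes 0.05 s, during which the arm holds its last target.

### The job

Sort the two brass stand-off pillars lying loose on the bench by length with the gauge tray: lay the short one down flat in the tray's shortest slot and the long one down flat in its longest slot. Leave the middle-length pillar lying in the middle slot, where it already is.

Things in the scene. Friction and masses are not known exactly. Their poses are not given: they have to be found in the camera images.
- pillar_short_center (a point): Short stand-off pillar: brass, 70 mm long, lying on its side loose on the bench. Middle: a square block 40 mm long, 20 x 20 mm in section (grasp it across); from both its ends a 15 mm thick round threaded end sticks out. Pillars differ only in the length of these ends. The point is its centre, 10 mm above what it lies on; x along the pillar, z up; about 142 g.
- pillar_long_center (a point): Long stand-off pillar: brass, 130 mm long, lying on its side loose on the bench. Middle: a square block 40 mm long, 20 x 20 mm in section (grasp it across); from both its ends a 15 mm thick round threaded end sticks out. Pillars differ only in the length of these ends. The point is its centre, 10 mm above what it lies on; x along the pillar, z up; about 178 g.
- pillar_medium_center (a point): Middle-length stand-off pillar: brass, 100 mm long, lying on its side in the tray's middle slot. Middle: a square block 40 mm long, 20 x 20 mm in section (grasp it across); from both its ends a 15 mm thick round threaded end sticks out. Pillars differ only in the length of these ends. The point is its centre, 10 mm above what it lies on; x along the pillar, z up; about 160 g.
- gauge_tray: Fixed tray, grey with black slot floors, 190 (x) x 250 (y) x 16 mm; origin: centre of its underside. Three slots along its x, centred at x = 0, 40 mm wide, floor 6 mm above the bench, walls 10 mm: 90 mm long at y = +75 mm, 120 mm at y = 0, 150 mm at y = -75 mm. A channel (x -25 to 25 mm) at floor level crosses the tray, so fingers can go down beside a pillar's block. A pillar home in its slot has its centre at z = 16 mm.
Things that resemble listed ones, but are neither listed nor needed, are in the scene too. Leave any green or orange look-alike of the part that bears pillar_short_center alone.

How it is judged:
By the outcome, as a careful person would: the job done as asked, in the order asked, and still so for the second after the job is handed in, with the robot touching nothing.
It also fails if it takes over 64 s, if anything falls off the work surface, if the arm or the gripper's body presses on something with over 40 N, if the wrist force passes 120 N, or if a joint passes its speed limit or range.

## Working session

There is one attempt and no reset: what is moved stays moved. The work goes in short steps, Python scripts to look and compute and a shell command to move; the robot and the scene stay as the last step left them, time stands still between calls to the robot, and variables do not carry over. Pictures are saved under pics/ and viewed, and the job is handed in when it is done.

```bash
mkdir -p pics; ls; cat > h.py <<'E'
import numpy as np, cv2
from station import observe, cams, job_done, bot
E
python3 - <<'E'
from h import *
s=observe();print(s)
import pickle
d={}
for n in ["scene","side","wrist"]:
    c=cams.camera(n);d[n]=c
    cv2.imwrite(f"pics/{n}0.png",c["img"][:,:,::-1])
    print(n,{k:v for k,v in c.items() if k!="img"})
d['state']=s
pickle.dump(d,open("d0.pkl","wb"))
print(bot.hold_point_z)
E
```

```text
pics
{'time_s': 0.0, 'qpos': array([ 1.13097599e+00,  4.23842542e-01,  1.63069673e+00, -1.27993275e-05,
        1.08858772e+00, -1.90212693e-02]), 'joint_vel': array([-0.00013475, -0.00023252, -0.00213921, -0.00143325, -0.00175848,
        0.00023364]), 'effort': array([ 6.08802075e-04, -5.44628584e+01, -2.73661691e+01,  6.43292628e-02,
        2.28561455e-02, -1.64377784e-04]), 'ee_pos': array([0.25505956, 0.56997353, 0.22189799]), 'orientation': array([-6.56043751e-01, -3.07198349e+00,  2.35078679e-03]), 'contact_force': array([-1.15082471, -0.16945238,  0.04971774]), 'ft_torque': array([ 0.03605478, -0.03426111,  0.01047516]), 'gripper_width': 0.08776707307278853}
scene {'vfov': 51.359873463073235, 'cx': 288.28187654439455, 'cy': 201.1548263072861, 'dist_coeffs': array([-0.04460405,  0.        ,  0.        ,  0.        ,  0.        ]), 'R': array([[ 0.83199   , -0.55456392,  0.01585866],
       [-0.33534306, -0.52546267, -0.78194246],
       [ 0.44197021,  0.64525022, -0.62314885]]), 't': array([-0.41722738,  0.23896797,  0.6219263 ])}
side {'vfov': 48.85961385617687, 'cx': 290.57
[... 164 characters left out ...]
0.02415452],
       [-0.22010132, -0.45906638, -0.86070521],
       [ 0.3289085 ,  0.79574877, -0.50853033]]), 't': array([-0.43408697,  0.17622692,  0.65749424])}
wrist {'vfov': 67.10121951538235, 'cx': 276.31192121802434, 'cy': 210.74648873270337, 'dist_coeffs': array([-0.04057987,  0.        ,  0.        ,  0.        ,  0.        ]), 'hand_eye': array([[-4.88828041e-04, -9.64340152e-01, -2.64665510e-01,
         7.20198597e-02],
       [ 9.99999671e-01, -6.42698436e-04,  4.94783120e-04,
        -1.72927334e-04],
       [-6.47239339e-04, -2.64665181e-01,  9.64340149e-01,
        -1.62049886e-01],
       [ 0.00000000e+00,  0.00000000e+00,  0.00000000e+00,
         1.00000000e+00]])}
-0.0187
```

View pics/scene0.png

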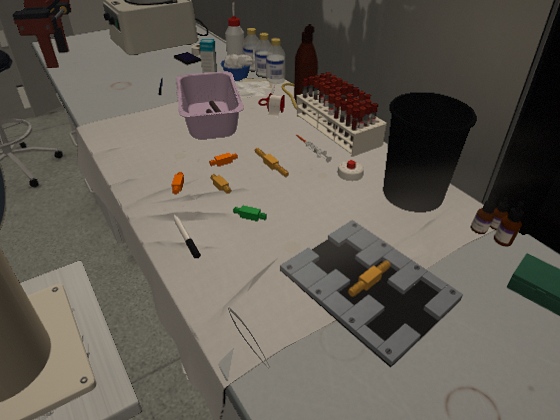

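View pics/side0.png

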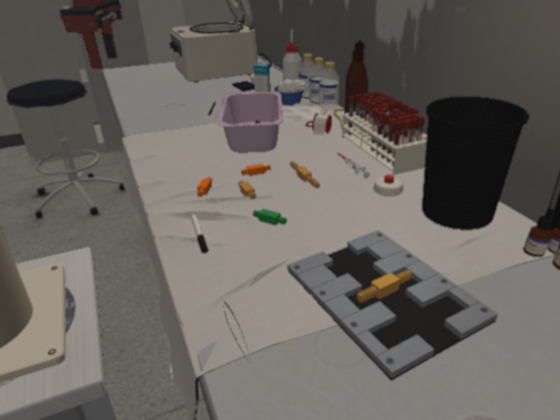

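View pics/wrist0.png

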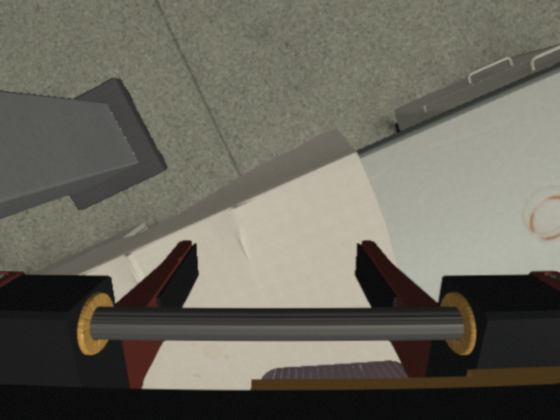

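```bash
python3 - <<'E'
from h import *
import pickle
d=pickle.load(open("d0.pkl","rb"))
a=d["scene"]["img"][140:230,160:300];b=d["side"]["img"][150:230,185:325]
A=cv2.resize(a,None,fx=5.7,fy=5.7,interpolation=2)
B=cv2.resize(b,None,fx=5.7,fy=5.7,interpolation=2)
cv2.imwrite("pics/cA.png",A[:,:,::-1]);cv2.imwrite("pics/cB.png",B[:,:,::-1])
a=d["scene"]["img"][210:370,270:470]
cv2.imwrite("pics/cT.png",cv2.resize(a,None,fx=3.7,fy=3.7,interpolation=2)[:,:,::-1])
E
```

```text
(no output)
```

View pics/cA.png

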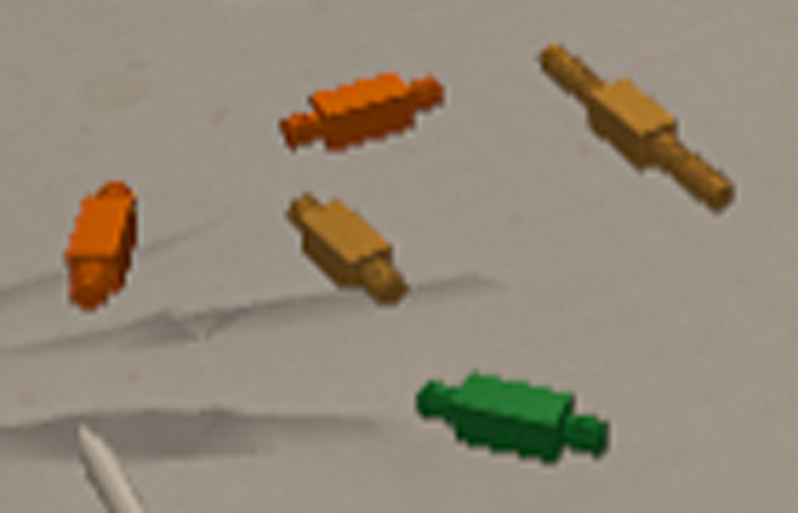

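View pics/cB.png

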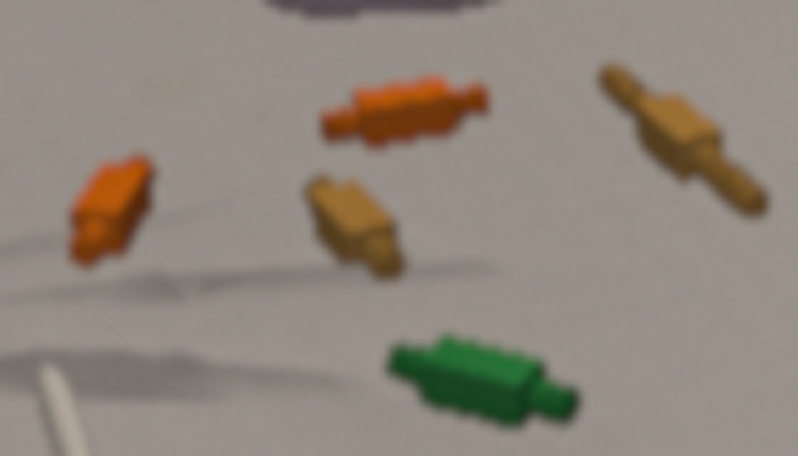

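View pics/cT.png

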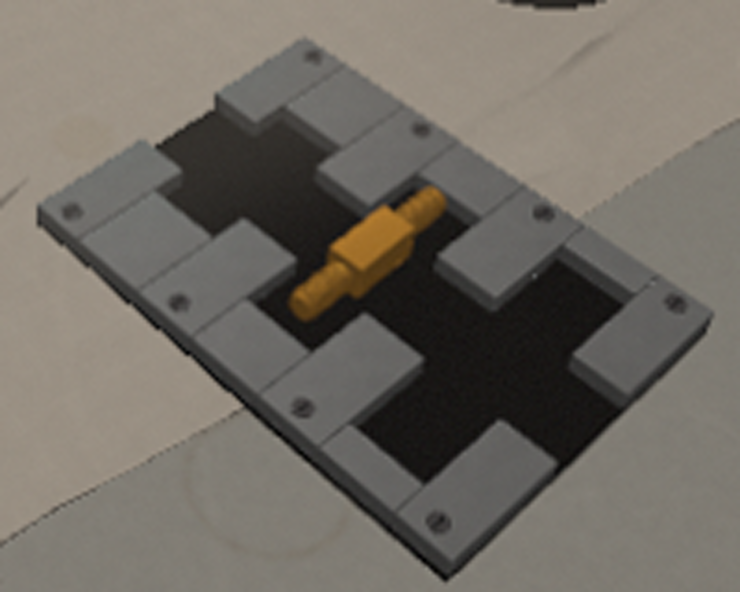

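```bash
cat >> h.py <<'E'
from scipy.optimize import minimize, least_squares
from scipy.spatial.transform import Rotation as Ro
def K(c):
    h,w=c["img"].shape[:2]; f=h/2/np.tan(np.radians(c["vfov"])/2)
    return np.array([[f,0,c["cx"]],[0,f,c["cy"]],[0,0,1.]])
def RT(c,s=None):
    if "R" in c: return np.array(c["R"]),np.array(c["t"])
    T=np.eye(4);T[:3,:3]=Ro.from_rotvec(s["orientation"]).as_matrix();T[:3,3]=s["ee_pos"]
    M=np.linalg.inv(T@c["hand_eye"]);return M[:3,:3],M[:3,3]
def proj(c,P,s=None):
    R,t=RT(c,s);return cv2.projectPoints(np.asarray(P,float).reshape(-1,3),cv2.Rodrigues(R)[0],t,K(c),c["dist_coeffs"])[0][:,0]
def ray(c,uv,z,s=None):
    R,t=RT(c,s);n=cv2.undistortPoints(np.array([[uv]],float),K(c),c["dist_coeffs"])[0,0]
    o=-R.T@t;d=R.T@np.r_[n,1];return o+d*(z-o[2])/d[2]
def parts(L):
    b=np.array([[x,y,z] for x in(-.02,.02) for y in(-.01,.01) for z in(-.01,.01)])
    a=np.linspace(0,2*np.pi,16,endpoint=False)
    out=[b]
    for sg in(-1,1):
        out.append(np.array([[sg*x,.0075*np.cos(t),.0075*np.sin(t)] for x in(.02,L/2) for t in a]))
    return out
def sil(c,x,y,yaw,z,L,s=None,S=4):
    m=np.zeros((420*S,560*S),np.uint8);R=Ro.from_euler('z',yaw).as_matrix()
    for p in parts(L):
        q=proj(c,p@R.T+[x,y,z],s)
        cv2.fillConvexPoly(m,cv2.convexHull(np.round((q+.5)*S-.5).astype(np.int32)),255)
    return cv2.resize(m,(560,420),interpolation=cv2.INTER_AREA)/255.
def seg(c,roi):
    x0,y0,x1,y1=roi;h=cv2.cvtColor(c["img"],cv2.COLOR_RGB2HSV)
    m=np.zeros((420,560));m[y0:y1,x0:x1]=(h[y0:y1,x0:x1,1]>110)&(h[y0:y1,x0:x1,0]<30);return m
def fit(obs,x0,z,L):
    # obs: list of (cam,mask,state)
    def f(p):
        return sum(np.abs(sil(c,p[0],p[1],p[2],z,L,s)-m).sum()/m.sum() for c,m,s in obs)
    r=minimize(f,x0,method='Nelder-Mead',options=dict(initial_simplex=[x0]+[np.add(x0,d) for d in([.008,0,0],[0,.008,0],[0,0,.15])],xatol=1e-4,fatol=1e-4))
    return r.x,r.fun
E
cat > m0.py <<'E'
from h import *
import pickle
d=pickle.load(open("d0.pkl","rb"));c,e=d["scene"],d["side"]
def cp(U,V,f,o): return ((U+.5)/f-.5+o[0],(V+.5)/f-.5+o[1])
for n,roi1,roi2,L,ends in [("short",(208,172,234,196),(236,178,258,200),.07,[(212,176),(229,191)]),("long",(252,146,292,180),(288,158,322,190),.13,[(256,149.5),(286,174)])]:
    a,b=[ray(c,u,.01)[:2] for u in ends]
    x0=[*(a+b)/2,np.arctan2(*(b-a)[::-1])]
    m1,m2=seg(c,roi1),seg(e,roi2)
    print(n,x0,np.linalg.norm(b-a),m1.sum(),m2.sum())
    for o in ([(c,m1,None)],[(e,m2,None)],[(c,m1,None),(e,m2,None)]): print(fit(o,x0,.01,L))
# tray: top corners
pts=np.array([cp(*u,3.7,(270,210)) for u in [(305,38),(38,208),(447,566),(713,315)]])
W=np.array([ray(c,u,.016) for u in pts]);print(W[:,:2])
print([np.linalg.norm(W[i]-W[(i+1)%4]) for i in range(4)],W.mean(0))
E
python3 m0.py
```

```text
short [np.float64(0.46598697441814774), np.float64(0.21730030803743633), np.float64(-1.4816803358112192)] 0.07056021920813357 208.0 160.0
(array([ 0.46660174,  0.22052078, -1.54442906]), np.float64(0.25384615384615383))
(array([ 0.46819152,  0.22789991, -1.62201986]), np.float64(0.42666666666666664))
(array([ 0.46748444,  0.22210812, -1.58689444]), np.float64(0.7395286576168929))
long [np.float64(0.6057747592364333), np.float64(0.2330625016810376), np.float64(-1.5355746269017594)] 0.12724582567859447 288.0 221.0
(array([ 0.60663499,  0.23417182, -1.55374855]), np.float64(0.2287717864923747))
(array([ 0.60846701,  0.24066953, -1.60765367]), np.float64(0.4839854493833733))
(array([ 0.60712094,  0.23639573, -1.57404335]), np.float64(0.7538015457565631))
[[ 0.62655826 -0.03951034]
 [ 0.43992732 -0.06543418]
 [ 0.47071795 -0.30960916]
 [ 0.65857984 -0.28534755]]
[np.float64(0.18842280309618545), np.float64(0.24610868512316267), np.float64(0.18942205033298312), np.float64(0.24791391936025156)] [ 0.54894584 -0.17497531  0.016     ]
```

The brass pair is at scene (221,183), which measures about 70 mm, and (271,162), which measures about 130 mm. The oranges at (223,159) and (178,182) and the green at (250,213) are look-alikes, so I leave them alone. The tray is at lower right with its short slot at upper left. Next I go there for a closer look with the wrist camera.

```bash
python3 -m crank '[[[-3,-1.87,0.16],0],[[-3,-1.87,0.16],0],[[-3,-1.87,0.16],0],[[-3,-1.87,0.16],0],[[-3,-1.87,0.16],0],[[-3,-1.87,0.16],0],[[-3,-1.87,0.16],0],[[-3,-1.87,0.16],0],[[-3,-1.87,0.16],0],[[-3,-1.87,0.16],0],[[-3,-1.87,0.16],0],[[-3,-1.87,0.16],0],[[-3,-1.87,0.16],0],[[-3,-1.87,0.16],0],[[0,0,0],8],[[0,0,0],8],[[0,0,0],8],[[0,0,0],8],[[0,0,0],8],[[0,0,0],8]]'
python3 -m crank '[[[0,0,0],8],[[0,0,0],8],[[0,0,0],2],[[0,0,0],0]]' 0.5
cat > look.py <<'E'
from h import *
import sys,pickle
s=observe();c=cams.camera("wrist");pickle.dump((c,s),open(sys.argv[1]+".pkl","wb"))
cv2.imwrite(f"pics/{sys.argv[1]}.png",c["img"][:,:,::-1])
E
python3 look.py w1
```

```text
time_s: 2.15
ee_pos: [0.5315, 0.1599, 0.2]
orientation: [-1.856, -2.534, 0.001]
contact_force: [0.4, -0.0, 0.3]
gripper_width: 0.0877
time_s: 2.55
ee_pos: [0.5315, 0.1599, 0.2001]
orientation: [-2.224, -2.219, 0.001]
contact_force: [-0.7, 0.3, -0.3]
gripper_width: 0.0589
```

View pics/w1.png

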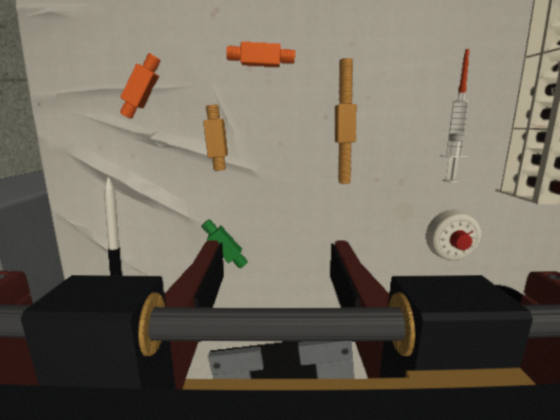

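Short brass is at wrist (215,138), long brass at (346,121), both clear of their neighbours. I fit their poses from this view.

```bash
cat > m1.py <<'E'
from h import *
import pickle
c,s=pickle.load(open("w1.pkl","rb"))
R=Ro.from_rotvec(s["orientation"]).as_matrix();print(R.round(3).tolist())
for n,roi,L,x0 in [("short",(195,95,236,182),.07,[.467,.221,-1.57]),("long",(325,45,368,195),.13,[.607,.235,-1.57])]:
    m=seg(c,roi);p,f=fit([(c,m,s)],x0,.01,L);print(n,p,np.degrees(p[2]),f,m.sum())
    d=np.r_[p[:2],0]-np.r_[s["ee_pos"][:2],0];print("tool shift cm",(R.T@d*100).round(2))
for n,u in [("or1",(261,54)),("or2",(140,86)),("green",(224,244))]: print(n,ray(c,u,.01,s))
a=cv2.resize(c["img"][40:200,190:370],None,fx=3.5,fy=3.5,interpolation=2);cv2.imwrite("pics/w1c.png",a[:,:,::-1])
E
python3 m1.py
```

```text
[[0.002, 1.0, -0.0], [1.0, -0.002, -0.0], [-0.0, -0.0, -1.0]]
short [ 0.46601773  0.21832139 -1.49120499] -85.43975256676777 0.1713869367125966 1063.0
tool shift cm [ 5.83 -6.56  0.  ]
long [ 0.60589776  0.23250894 -1.53492552] -87.94475440615562 0.18883066952271105 1785.0
tool shift cm [ 7.28  7.42 -0.  ]
or1 [0.51632848 0.30199763 0.01      ]
or2 [0.38823646 0.2721706  0.01      ]
green [0.46928356 0.0946147  0.01      ]
```

View pics/w1c.png

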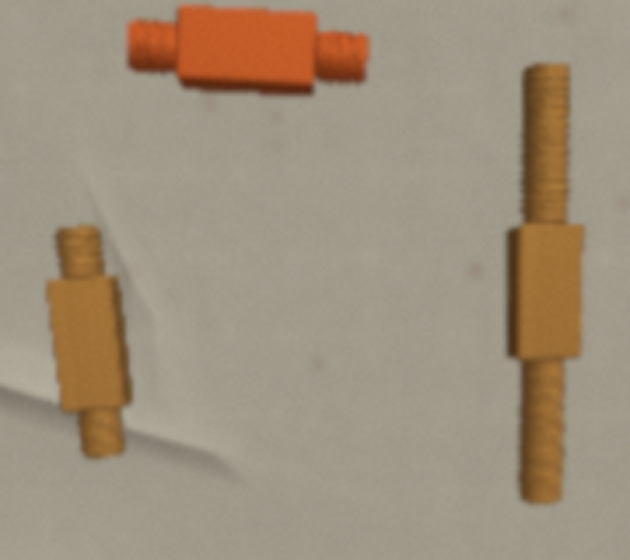

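```bash
python3 -m crank '[[[1.5,-1.7,0],0],[[1.5,-1.7,0],0],[[1.5,-1.7,0],0],[[1.33,-1.46,0],0],[[0,0,0],-4.5],[[0,0,3],0],[[0,0,3],0],[[0,0,3],0],[[0,0,3],0],[[0,0,0],0]]' 0.5
python3 look.py w2
```

```text
time_s: 3.6
ee_pos: [0.4637, 0.2173, 0.0772]
orientation: [-2.132, -2.304, 0.01]
contact_force: [-0.7, 0.2, -0.4]
gripper_width: 0.0439
```

View pics/w2.png

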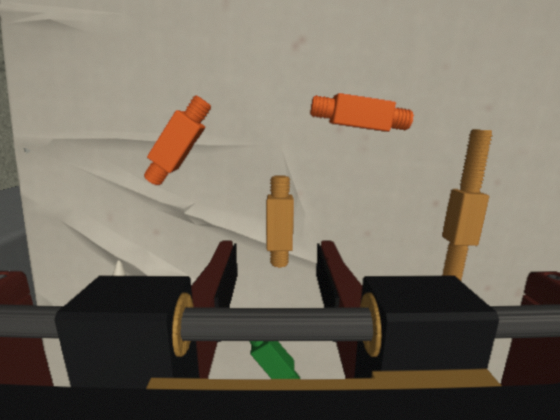

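Short pillar at (280,221) is centred between the fingers and square to them. Refining.

```bash
python3 - <<'E'
from h import *
import pickle
c,s=pickle.load(open("w2.pkl","rb"));R=Ro.from_rotvec(s["orientation"]).as_matrix()
m=seg(c,(258,165,305,272));p,f=fit([(c,m,s)],[.466,.218,-1.49],.01,.07);print(p,f,np.degrees(p[2]),s["ee_pos"])
print(R.T@np.r_[p[:2]-s["ee_pos"][:2],0]*100, np.degrees(np.arctan2(R[1,0],R[0,0])))
print(observe()["ee_pos"])
E
```

```text
[ 0.4659719   0.21715212 -1.47925375] 0.12914981316691707 -84.7549969573888 [0.46366282 0.2172528  0.07716316]
[-0.02796421  0.2294252  -0.00142681] 94.45263356710592
[0.46490222 0.21780989 0.07901263]
```

```bash
python3 -m crank '[[[-0.05,0.1,2.5],0],[[0,0,2.5],0],[[0,0,1.6],0],[[0,0,1],0],[[0,0,0],0],[[0,0,0],0]]'
python3 -m crank '[[[0,0,0],0],[[0,0,0],0],[[0,0,0],0],[[0,0,0],0],[[0,0,0],0],[[0,0,0],0]]' 0 30
```

```text
time_s: 4.25
ee_pos: [0.468, 0.2183, 0.0054]
orientation: [2.134, 2.305, 0.002]
contact_force: [-1.5, 0.3, 0.4]
gripper_width: 0.0437
time_s: 4.85
ee_pos: [0.4673, 0.218, 0.0047]
orientation: [2.135, 2.305, 0.0]
contact_force: [-1.3, -0.6, 6.8]
gripper_width: 0.0198
```

```bash
python3 -m crank '[[[0,0,-2],0],[[0,0,-4],0],[[0,0,-4],0],[[0,0,-4],0],[[0,0,-3],0],[[-3.5,-0.7,0],0],[[-3.5,-0.7,0],0],[[-3.5,-0.7,0],0],[[-3.5,-0.7,0],0],[[-3.5,-0.7,0],0],[[-3.5,-0.7,0],0],[[-3.5,-0.7,0],0],[[-3.5,-0.7,0],0],[[-3.4,-0.6,0],0],[[0,0,0],8],[[0,0,0],8],[[0,0,0],8],[[0,0,0],8],[[0,0,0],8],[[0,0,0],8]]'
python3 -m crank '[[[0,0,0],8],[[0,0,0],8],[[0,0,0],8],[[0,0,0],8],[[0,0,0],6.5],[[0,0,0],0],[[0,0,0],0],[[0,0,0],0]]'
python3 look.py w3
```

```text
time_s: 6.85
ee_pos: [0.4291, -0.0998, 0.1741]
orientation: [-2.891, -1.229, 0.001]
contact_force: [-0.4, 0.8, -1.2]
gripper_width: 0.0196
time_s: 7.65
ee_pos: [0.4294, -0.0999, 0.1742]
orientation: [-3.134, -0.22, 0.0]
contact_force: [0.5, -0.7, -2.8]
gripper_width: 0.0198
```

View pics/w3.png

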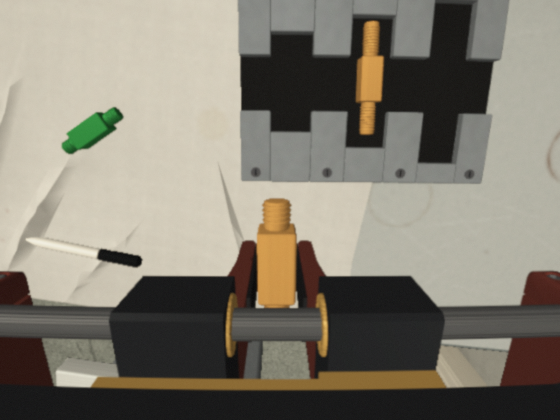

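Pillar is held level, the tray's near edge runs along y≈182 px. Enlarge for the tray.

```bash
python3 - <<'E'
from h import *
import pickle
c,s=pickle.load(open("w3.pkl","rb"))
a=cv2.resize(c["img"][0:195,230:510],None,fx=2.85,fy=2.85,interpolation=2);cv2.imwrite("pics/w3c.png",a[:,:,::-1])
E
```

```text
(no output)
```

View pics/w3c.png

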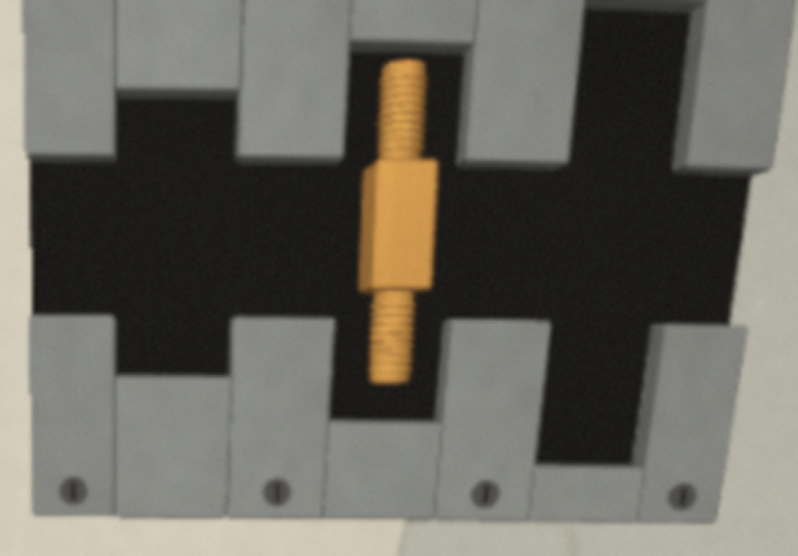

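```bash
cat > tray.py <<'E'
from h import *
import pickle
c,s=pickle.load(open("w3.pkl","rb"))
D=[(-.095,.125,33,514),(-.095,-.125,716,521),(-.025,.125,31,315),(-.025,.095,115,316),(-.025,.055,231,318),(-.025,.02,334,318),(-.025,-.02,443,320),(-.025,-.055,550,322),(-.025,-.095,652,325),(-.025,-.125,746,326),(-.045,.095,116,376),(-.045,.055,229,376),(-.06,.02,331,420),(-.075,-.055,537,463),(-.075,-.095,633,465),(.025,.125,25,154),(.025,.055,238,157),(.025,.02,342,158),(.025,-.02,460,162),(.025,-.055,568,163)]
D=np.array(D);uv=(D[:,2:]+.5)/2.85-.5+[230,0]
def w(p): 
    a=p[2];return np.c_[p[0]+D[:,0]*np.cos(a)-D[:,1]*np.sin(a),p[1]+D[:,0]*np.sin(a)+D[:,1]*np.cos(a),np.full(len(D),.016)]
r=least_squares(lambda p:(proj(c,w(p),s)-uv).ravel(),[.549,-.175,.13])
p=r.x;print(p,np.degrees(p[2]),np.sqrt(np.mean(r.fun**2)))
m=seg(c,(350,10,392,140));print("medium",fit([(c,m,s)],[p[0],p[1],p[2]],.016,.1))
R=Ro.from_rotvec(s["orientation"]).as_matrix();e=observe()["ee_pos"];print(e)
for n,y in(("short",.075),("long",-.075)):
    t=p[:2]+y*np.array([-np.sin(p[2]),np.cos(p[2])]);print(n,t,R.T@np.r_[t-e[:2],0]*100)
print("tool x ang",np.degrees(np.arctan2(R[1,0],R[0,0])))
# held pillar: fit in tool pose
m=seg(c,(250,190,302,302))
def f(q):
    x=s["ee_pos"]+R@np.array([q[0],0,q[1]]);return np.abs((sil(c,x[0],x[1],np.arctan2(R[1,0],R[0,0]),x[2],.07,s)-m)[190:300]).sum()
g=[(f((a,b)),a,b) for a in np.arange(-.008,.0081,.001) for b in np.arange(-.012,.004,.001)];print(sorted(g)[:4])
E
python3 tray.py
```

```text
[ 0.55055563 -0.1721586   0.13221308] 7.575251434101795 1.217187318813197
medium (array([ 0.55410544, -0.17112731,  0.1583088 ]), np.float64(0.047774880590707204))
[ 0.42936356 -0.09987298  0.17422794]
short [ 0.54066851 -0.09781316] [ 1.10503742e+01  1.34891221e+00 -2.10673394e-03]
long [ 0.56044274 -0.24650404] [ 1.09339845e+01  1.63484606e+01 -2.72133322e-03]
tool x ang 8.019831672183125
[(np.float64(389.5882352941177), np.float64(0.0), np.float64(-0.008999999999999998)), (np.float64(390.54509803921565), np.float64(-0.001), np.float64(-0.004999999999999994)), (np.float64(392.2392156862745), np.float64(0.0), np.float64(-0.009999999999999998)), (np.float64(392.43137254901967), np.float64(-0.001), np.float64(-0.005999999999999995))]
```

```bash
python3 -m crank '[[[2,0.3,0],0],[[3,0.3,0],0],[[3,0.3,0],0],[[2,0.3,0],0],[[1.05,0.15,0],0.4],[[0,0,2.5],0],[[0,0,3],0],[[0,0,3],0],[[0,0,3],0],[[0,0,2],0],[[0,0,0],0],[[0,0,0],0]]'
python3 look.py w4
```

```text
time_s: 8.9
ee_pos: [0.5404, -0.0981, 0.0394]
orientation: [-3.135, -0.206, 0.001]
contact_force: [0.5, 0.5, -2.7]
gripper_width: 0.0198
```

View pics/w4.png

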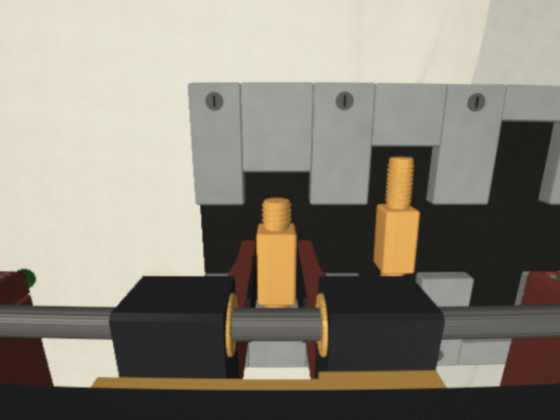

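The held pillar's tip at (277,205) lines up with the short slot (x 245–312 px), clear of the medium one. Lower it.

```bash
python3 -m crank '[[[0,0,1],0],[[0,0,1],0],[[0,0,0.5],0],[[0,0,0.2],0],[[0,0,0],0],[[0,0,0],0]]'
python3 look.py w5
```

```text
time_s: 9.55
ee_pos: [0.5409, -0.0981, 0.0123]
orientation: [3.135, 0.205, 0.0]
contact_force: [0.3, 0.4, -2.0]
gripper_width: 0.0198
```

View pics/w5.png

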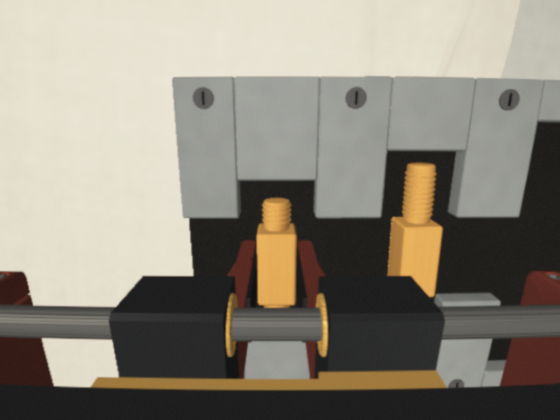

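```bash
python3 -m crank '[[[0,0,0.12],0],[[0,0,0],0],[[0,0,0],0]]'
python3 -m crank '[[[0,0,0],0],[[0,0,0],0],[[0,0,0],0],[[0,0,0],0],[[0,0,0],0]]' 0.45
python3 -m crank '[[[0,0,-1.5],0],[[0,0,-3],0],[[0,0,-3],0],[[0,0,-4],0],[[0,0,-4.5],0],[[0,0,0],0],[[-3,0,0],0],[[-3,0,0],0],[[-3,0,0],0],[[0,0,0],0],[[0,0,0],0],[[0,0,0],0]]'
python3 look.py w6
```

```text
time_s: 9.9
ee_pos: [0.5408, -0.0981, 0.0112]
orientation: [3.135, 0.205, 0.0]
contact_force: [-0.1, -0.2, -1.3]
gripper_width: 0.0197
time_s: 10.4
ee_pos: [0.5408, -0.0981, 0.0111]
orientation: [3.135, 0.205, 0.0]
contact_force: [-0.2, 0.3, -0.0]
gripper_width: 0.0396
time_s: 11.6
ee_pos: [0.4527, -0.1099, 0.1715]
orientation: [3.134, 0.205, 0.002]
contact_force: [0.2, -0.0, 0.0]
gripper_width: 0.04
```

View pics/w6.png

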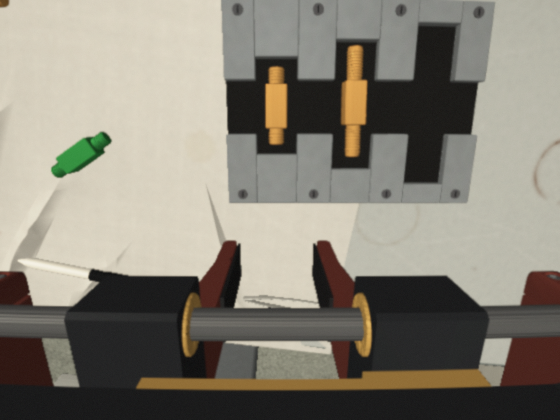

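Short pillar now lies at (276,105) inside the shortest slot, medium undisturbed at (354,100). Go to the long one.

```bash
python3 -m crank '[[[1.97,-3.2,0],0],[[1.97,-3.2,0],0],[[1.97,-3.2,0],0],[[1.97,-3.2,0],0],[[1.97,-3.2,0],0],[[1.97,-3.2,0],0],[[1.97,-3.2,0],0],[[1.97,-3.2,0],0],[[1.97,-3.2,0],0],[[1.97,-3.1,0],0],[[0,0,0],-8.4],[[0,0,0],-8.4],[[0,0,0],-8.4],[[0,0,0],-8.4],[[0,0,0],-8.4],[[0,0,0],-8.4],[[0,0,0],-8.4],[[0,0,0],-8.4],[[0,0,0],-8.4],[[0,0,0],-8.4]]' 0.5
python3 -m crank '[[[0,0,3],0],[[0,0,3],0],[[0,0,3],0],[[0,0,0],0],[[0,0,0],0],[[0,0,0],0]]'
python3 look.py w7
```

```text
time_s: 13.65
ee_pos: [0.6058, 0.2328, 0.1706]
orientation: [-2.185, -2.257, 0.0]
contact_force: [0.1, -0.9, -0.1]
gripper_width: 0.0438
time_s: 14.25
ee_pos: [0.6066, 0.2328, 0.0826]
orientation: [2.191, 2.25, 0.003]
contact_force: [1.0, 0.0, -0.2]
gripper_width: 0.044
```

View pics/w7.png

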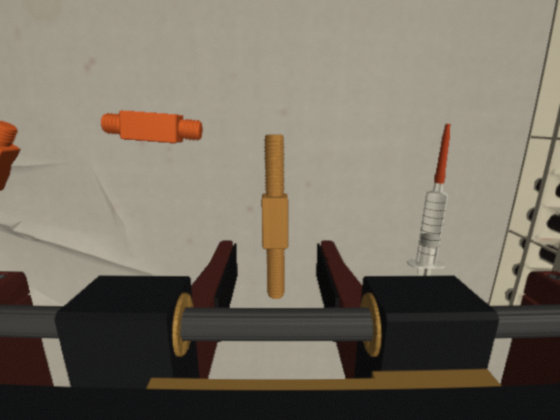

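Long brass pillar at (275,220), brass and 130 mm, square to the fingers. Refine.

```bash
python3 - <<'E'
from h import *
import pickle
c,s=pickle.load(open("w7.pkl","rb"));R=Ro.from_rotvec(s["orientation"]).as_matrix()
m=seg(c,(255,125,298,300));p,f=fit([(c,m,s)],[.606,.2325,-1.535],.01,.13);print(p,f,np.degrees(p[2])+180)
e=observe()["ee_pos"];print(e,R.T@np.r_[p[:2]-e[:2],0]*100, np.degrees(np.arctan2(R[1,0],R[0,0])))
print([ray(c,u,.1,s) for u in ((510,235),(545,20))])
E
```

```text
[ 0.60561337  0.23262593 -1.53279366] 0.12611581127677435 92.1773925776933
[0.60660278 0.23275369 0.08279268] [-0.01017625 -0.09924261 -0.0002325 ] 91.50286405411393
[array([0.72215084, 0.25560911, 0.1       ]), array([0.71788749, 0.35209828, 0.1       ])]
```

```bash
python3 -m crank '[[[0,-0.1,2.5],-0.7],[[0,0,2.5],0],[[0,0,1.8],0],[[0,0,1],0],[[0,0,0],0],[[0,0,0],0],[[0,0,0],0]]'
python3 -m crank '[[[0,0,0],0],[[0,0,0],0],[[0,0,0],0],[[0,0,0],0],[[0,0,0],0],[[0,0,0],0]]' 0 30
```

```text
time_s: 15.0
ee_pos: [0.6052, 0.2324, 0.0042]
orientation: [2.178, 2.263, 0.003]
contact_force: [0.1, 0.3, 0.1]
gripper_width: 0.0438
time_s: 15.6
ee_pos: [0.6046, 0.2322, 0.0034]
orientation: [2.178, 2.263, 0.001]
contact_force: [-0.6, 0.1, 4.1]
gripper_width: 0.0198
```

```bash
python3 -m crank '[[[0,0,-2],0],[[0,0,-4],0],[[0,0,-4],0],[[0,0,-4],0],[[0,0,-3],0],[[-4,-1.4,0],0],[[-4,-1.4,0],0],[[-4,-1.4,0],0],[[-4,-1.4,0],0],[[-4,-1.4,0],0],[[-4,-1.4,0],0],[[-4,-1.4,0],0],[[-4,-1.4,0],0],[[-4,-1.4,0],0],[[-4,-1.4,0],0],[[-4,-1.4,0],0],[[-4.5,-1.8,0],0],[[0,0,0],8.4],[[0,0,0],8.4],[[0,0,0],8.4]]'
python3 -m crank '[[[0,0,0],8.4],[[0,0,0],8.4],[[0,0,0],8.4],[[0,0,0],8.4],[[0,0,0],8.4],[[0,0,0],8.4],[[0,0,0],8.4],[[0,0,0],0.6],[[0,0,0],0],[[0,0,0],0]]'
python3 look.py w8
```

```text
time_s: 17.6
ee_pos: [0.4501, -0.2595, 0.1726]
orientation: [-2.625, -1.723, 0.001]
contact_force: [-0.5, -0.8, -1.7]
gripper_width: 0.02
time_s: 18.6
ee_pos: [0.4508, -0.259, 0.1729]
orientation: [-3.134, -0.212, 0.001]
contact_force: [0.9, -0.2, -1.7]
gripper_width: 0.0198
```

View pics/w8.png

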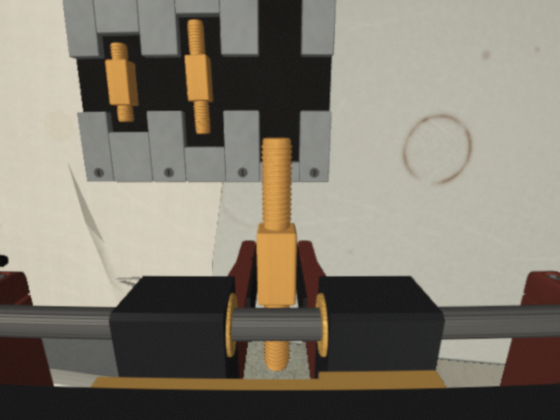

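```bash
python3 -m crank '[[[2,0.05,0],0],[[3,0.05,0],0],[[3,0.05,0],0],[[2,0.05,0],0],[[1.03,0.04,0],0],[[0,0,2.5],0],[[0,0,3],0],[[0,0,3],0],[[0,0,3],0],[[0,0,1.5],0],[[0,0,0],0],[[0,0,0],0]]'
python3 look.py w9
```

```text
time_s: 19.85
ee_pos: [0.5609, -0.2472, 0.0437]
orientation: [3.134, 0.208, 0.001]
contact_force: [0.3, 0.3, -0.9]
gripper_width: 0.0197
```

View pics/w9.png

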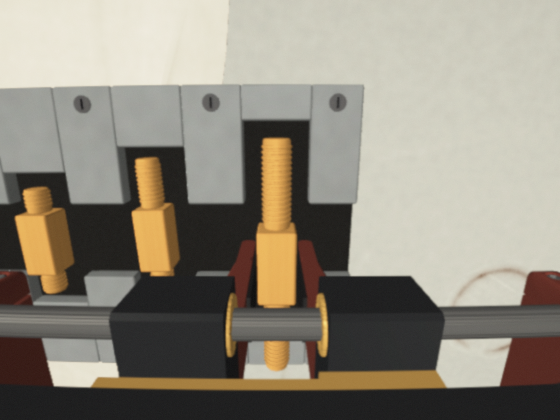

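The long pillar's tip at (277,145) is centred in the longest slot (243–310 px). Lower.

```bash
python3 -m crank '[[[0,0,1],0],[[0,0,1],0],[[0,0,0.8],0],[[0,0,0.4],0],[[0,0,0],0],[[0,0,0],0]]'
python3 look.py w10
```

```text
time_s: 20.5
ee_pos: [0.5606, -0.2469, 0.011]
orientation: [-3.135, -0.208, 0.0]
contact_force: [0.2, -0.1, -1.8]
gripper_width: 0.0197
```

View pics/w10.png

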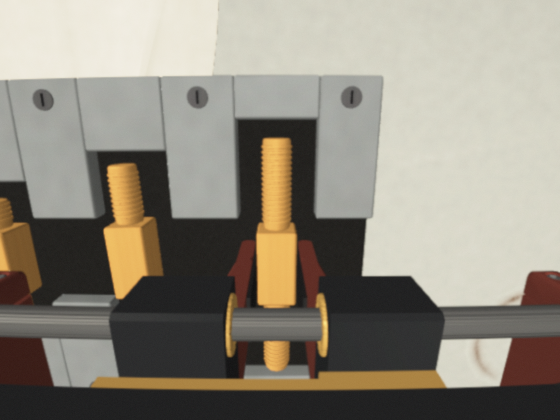

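The tip (277,142) lies inside the slot, short of its end wall. Settle 1 mm more, release, retreat and look.

```bash
python3 -m crank '[[[0,0,0.1],0],[[0,0,0],0],[[0,0,0],0]]'
python3 -m crank '[[[0,0,0],0],[[0,0,0],0],[[0,0,0],0],[[0,0,0],0],[[0,0,0],0]]' 0.45
python3 -m crank '[[[0,0,-1.5],0],[[0,0,-3],0],[[0,0,-3],0],[[0,0,-4],0],[[0,0,-4.5],0],[[0,0,0],0],[[-3,0,0],0],[[-3,-2,0],0],[[-3,-2,0],0],[[0,-3,0],0],[[0,0,0],0],[[0,0,0],0],[[0,0,0],0]]'
python3 look.py w11; python3 - <<'E'
from h import *
import pickle
c,s=pickle.load(open("w11.pkl","rb"))
k=cams.camera("scene");pickle.dump(k,open("s11.pkl","wb"));cv2.imwrite("pics/s11.png",k["img"][:,:,::-1])
E
```

```text
time_s: 20.85
ee_pos: [0.5607, -0.247, 0.0103]
orientation: [3.135, 0.208, 0.0]
contact_force: [-0.4, 0.0, -1.6]
gripper_width: 0.02
time_s: 21.35
ee_pos: [0.5606, -0.2469, 0.0102]
orientation: [3.135, 0.208, 0.0]
contact_force: [0.6, -0.3, -0.1]
gripper_width: 0.0395
time_s: 22.65
ee_pos: [0.4629, -0.1901, 0.1704]
orientation: [3.134, 0.208, 0.002]
contact_force: [-0.2, -0.5, 1.0]
gripper_width: 0.0396
```

View pics/w11.png

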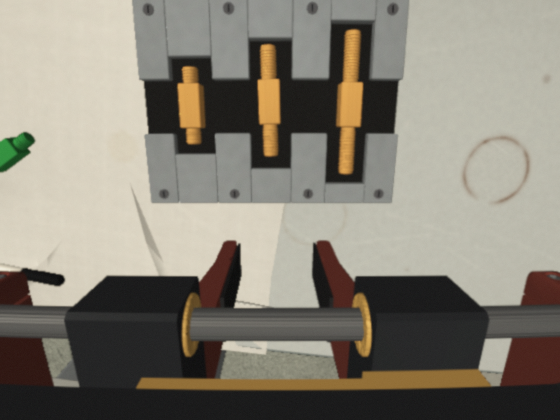

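View pics/s11.png

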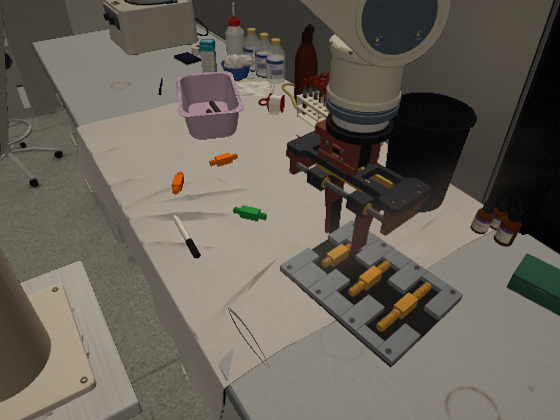

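All three lie in their slots (wrist: short (192,105), medium (269,100), long (349,103)) and the look-alikes are unmoved. One numeric check of how they sit before I hand in.

```bash
python3 - <<'E'
from h import *
import pickle
c,s=pickle.load(open("w11.pkl","rb"));T=np.array([.5506,-.1722]);a=.1322;M=np.array([[np.cos(a),np.sin(a)],[-np.sin(a),np.cos(a)]])
for n,roi,L,y in [("short",(172,60,212,150),.07,.075),("med",(250,40,290,162),.1,0),("long",(330,25,370,180),.13,-.075)]:
    x0=T+M.T@[0,y];m=seg(c,roi);p,f=fit([(c,m,s)],[*x0,a],.016,L);print(n,(M@(p[:2]-T)*1000).round(1),np.degrees(p[2]-a).round(1),round(f,3))
print(observe()["joint_vel"].round(3)); job_done()
E
```

```text
short [ 0.3 74.8] 0.1 0.051
med [3.6 0.6] 1.5 0.064
long [  1.2 -75.6] 0.0 0.053
[-0.001  0.001  0.005  0.001  0.001  0.003]
the job is handed in; nothing more can be done
```

Both loose brass pillars are sorted: I laid the short one in the tray's shortest slot first, then the long one in the longest slot. I handed the job in at about 23 s.

- **Placement:** the last wrist-camera fit put the short pillar within 0.5 mm of its slot centre. The long one was about 1.3 mm off. Both were square to their slots within about 0.1° and appeared to lie flat.
- **Middle pillar:** it measured about 3.6 mm along its slot from centre and 1.5° turned, the same as before I started, so it was not disturbed.
- **Rest of the scene:** the orange and green look-alikes were not touched. The gripper was open, clear and at rest at hand-in, and the force readings I took stayed under 7 N.
- **Disagreement:** the scene camera placed the tray about 3 mm from the wrist camera's estimate. I used the wrist estimate, and the final views agreed with it. The side camera's pillar estimates were also several mm off, so I did not use them.

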